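# Reload the wire station and hang its guide frame

## Task

Get the wire station ready for the next class: put every bare core tube that is on the spindles into the black scrap tray, and slide every full wire spool all the way down onto a spindle of its own. Only then hang the guide frame by its top bar on the station's two hooks: lower it until both ends rest in their hooks before you let go. Leave the other things on the table where they are.

Things in the scene. Friction and masses are not known exactly. Their poses are not given: they have to be found in the camera images.
- station: The wire station, fixed: grey board 250 mm (its x) by 270 mm (its y), 15 mm thick, with three upright steel spindles in a row along its y at x = -60 mm (y = -85, 0, 85) and two hooks on dark posts at its far side. Origin on the table, in the middle of the width, 115 mm from the edge nearest the robot; z up, x from the spindles towards the hooks.
- spindle_1 (a point): Foot of spindle 1: on its axis, on top of the board. The spindle is 12 mm thick, rises 60 mm above here and has a tapered tip. A seated spool or core has its origin here (up to 4 mm of sideways play). Frame as the station's.
- spindle_2 (a point): Foot of spindle 2: on its axis, on top of the board. The spindle is 12 mm thick, rises 60 mm above here and has a tapered tip. A seated spool or core has its origin here (up to 4 mm of sideways play). Frame as the station's.
- spindle_3 (a point): Foot of spindle 3: on its axis, on top of the board. The spindle is 12 mm thick, rises 60 mm above here and has a tapered tip. A seated spool or core has its origin here (up to 4 mm of sideways play). Frame as the station's.
- hook_a (a point): Hook a (station x = 60, y = +80 mm): where the axis of the frame's top bar lies when seated, 170 mm above the table. The hook is a U of 8 mm wire, open at the top: floor top at 165 mm, 16 mm long in x; lips 22 mm to the near and 25 mm to the far side, tops 189 mm up (mouth 39 mm). It hangs off a 12 mm post, 194 mm tall, 60 mm further in x.
- hook_b (a point): Hook b (station x = 60, y = -80 mm): where the axis of the frame's top bar lies when seated, 170 mm above the table. The hook is a U of 8 mm wire, open at the top: floor top at 165 mm, 16 mm long in x; lips 22 mm to the near and 25 mm to the far side, tops 189 mm up (mouth 39 mm). It hangs off a 12 mm post, 194 mm tall, 60 mm further in x.
- frame: The wire guide frame, loose, 0.3 kg, standing on its feet. Origin on the table midway between them, z up, y along the bars. Round aluminium top bar, 10 mm thick, 220 mm long, axis 95 mm up; legs 10 mm square at y = +105 and -105 mm; rubber feet 80 (x) x 12 x 10 mm; lower bar 8 mm thick, 30 mm up, with five eyelets. The same after half a turn: either end may go on either hook.
- grip_block (a point): Centre of the frame's black grip block (middle of the top bar, 101 mm above the feet; 14 mm in x, 56 in y, 32 tall). To hang: legs go outside the hooks (16 mm play each way) and the lower bar must pass under the hooks, so come from the spindle side with the top bar 200 to 215 mm up, go level until it is over the U floors, then lower.
- bar_a (a point): Point on the axis of the frame's top bar, +80 mm along its y, that lies in a hook when hung.
- bar_b (a point): Point on the axis of the frame's top bar, -80 mm along its y, that lies in a hook when hung.
- spool_a: Full wire spool, 60 mm diameter, 40 mm tall, through hole 20 mm, grey flanges, copper winding, about 0.25 kg; origin at the centre of its underside, z along its axis. It stands among other things to the robot's left. None if this spool is absent.
- spool_b: Full wire spool, 60 mm diameter, 40 mm tall, through hole 20 mm, grey flanges, copper winding, about 0.25 kg; origin at the centre of its underside, z along its axis. It stands among other things to the robot's left. None if this spool is absent.
- spool_c: Full wire spool, 60 mm diameter, 40 mm tall, through hole 20 mm, grey flanges, copper winding, about 0.25 kg; origin at the centre of its underside, z along its axis. It stands among other things to the robot's left. None if this spool is absent.
- core_a: Bare core tube of plain grey plastic, 36 mm outside diameter, 20 mm bore, 50 mm tall, 40 g; origin at the centre of its underside, z along its axis. It starts on a spindle. None if this core is absent.
- core_b: Bare core tube of plain grey plastic, 36 mm outside diameter, 20 mm bore, 50 mm tall, 40 g; origin at the centre of its underside, z along its axis. It starts on a spindle. None if this core is absent.
- core_c: Bare core tube of plain grey plastic, 36 mm outside diameter, 20 mm bore, 50 mm tall, 40 g; origin at the centre of its underside, z along its axis. It starts on a spindle. None if this core is absent.
- tray: The scrap tray: open black box, fixed, 150 mm (its x) by 130 mm (its y), 45 mm tall, 4 mm walls and floor; origin at the centre of its underside.
- jar: Bystander: screw jar, 50 mm diameter, 70 mm tall, may stand among the spools.
- tape: Bystander: flat roll of paper tape, 58 mm diameter, 18 mm tall, with a 38 mm hole, may lie among the spools.
- charger: Bystander: black battery charger 60 x 80 x 75 mm.
- pcb: Bystander: green circuit board 60 x 90 mm.
Mind the look-alikes: they are no part of the job. Leave any blue or green look-alike of the spool_b alone. Leave any pink look-alike of the spool_a alone.

How it is judged (in metres and radians):
On the way, in this order (a step that is already met when the one before it is completed fails the run):
1. every core is in the scrap tray and every spool is fully down on a spindle of its own ((horizontal distance between spool_a and spindle_1 below 0.007 m or horizontal distance between spool_a and spindle_2 below 0.007 m or horizontal distance between spool_a and spindle_3 below 0.007 m) and z of spool_a in the frame of station between 0.01 and 0.019 m and angle between each of spool_a, spool_b, spool_c's own z axis and vertical below 0.1 rad and (horizontal distance between spool_b and spindle_1 below 0.007 m or horizontal distance between spool_b and spindle_2 below 0.007 m or horizontal distance between spool_b and spindle_3 below 0.007 m) and z of spool_b in the frame of station between 0.01 and 0.019 m and (horizontal distance between spool_c and spindle_1 below 0.007 m or horizontal distance between spool_c and spindle_2 below 0.007 m or horizontal distance between spool_c and spindle_3 below 0.007 m) and z of spool_c in the frame of station between 0.01 and 0.019 m and x of core_a in the frame of tray between -0.075 and 0.075 m and y of core_a in the frame of tray between -0.065 and 0.065 m and z of each of core_a, core_b, core_c in the frame of tray below 0.058 m and x of core_b in the frame of tray between -0.075 and 0.075 m and y of core_b in the frame of tray between -0.065 and 0.065 m and x of core_c in the frame of tray between -0.075 and 0.075 m and y of core_c in the frame of tray between -0.065 and 0.065 m), for 0.2 s.
2. with the gripper still holding it, the frame's top bar rests in both hooks (z of bar_a in the frame of station between 0.164 and 0.175 m and z of bar_b in the frame of station between 0.164 and 0.175 m and x of bar_a in the frame of station between 0.045 and 0.075 m and x of bar_b in the frame of station between 0.045 and 0.075 m and y of frame in the frame of station between -0.022 and 0.022 m and contact force between the fingers and frame above 0.5 N and contact force between frame and station above 0.3 N), for 0.2 s.
At the end, for the whole second after the job is handed in: Every core lies or stands in the tray; every spool is upright on a spindle, underside within 4 mm of the board and axis within 7 mm of the spindle's; the frame hangs with its top bar seated in both hooks (height within 5 mm at both ends, in the U of each hook, centred within 22 mm); all are at rest (all of step 1 and z of bar_a in the frame of station between 0.164 and 0.175 m and z of bar_b in the frame of station between 0.164 and 0.175 m and x of bar_a in the frame of station between 0.045 and 0.075 m and x of bar_b in the frame of station between 0.045 and 0.075 m and y of frame in the frame of station between -0.022 and 0.022 m and linear speed of each of spool_a, spool_b, spool_c, core_a, core_b, core_c, frame below 0.03 m/s); the robot touches nothing.
It fails at once if a bystander (jar, tape roll, charger or circuit board) was moved more than 4 cm (distance of any of jar, tape, charger, pcb from where it was at the start of the episode above 0.04 m).
Of core_a, core_b, core_c only 1 to 2 are there at a start; the rules pass over those that are not, and their reading is None.
Of spool_a, spool_b, spool_c only 2 to 3 are there at a start; the rules pass over those that are not, and their reading is None.
At some moment in a run one of spool_a, spool_b, spool_c, frame may be knocked a few centimetres aside while the robot is not near it.
It also fails if it takes over 210 s, if anything falls off the work surface, if the arm or the gripper's body presses on something with over 40 N, if the wrist force passes 120 N, or if a joint passes its speed limit or range.

## Robot

A 6-joint arm with a two-finger parallel gripper is mounted at the origin on the work surface. World frame = base frame: x ahead of the robot, y to its left, z up, the work surface at z = 0. Lengths are in mm, angles in rad, forces in N, time in s.
With the tool pointing down it reaches from about 300 to 775 mm from the base axis. Payload 14.6 kg.
Tool frame: the origin (TCP) lies at the very end of the fingers, on their centre line; the grasp point (between the pads) lies manip.grip_depth behind it (manip.grip_depth is the distance from the TCP to the grasp point, in mm); x points along the fingers, z is the direction in which the jaws open and shut, and the axes are right-handed (so a half turn about x gives the same grasp; the last joint's range is limited). The gripper opens to 94 mm and grips with 3 to 60 N. Pads are 16 mm wide; open, the fingers measure 119 mm over their backs; the gripper's body (75 mm by 177 mm) begins 78 mm behind the grasp point.
Start: joints at [-1.175, 0.3, 1.521, -0, 1.321, -0.067], TCP at [245.542, -492.136, 205.446] pointing down, gripper open.
Joint ranges: [-3.03, 3.03], [-0.79, 2.21], [0.23, 2.52], [-1.04, 4.18], [0, 3.07], [-2.55, 2.55]. Speed limits (rad/s): [2.22, 2.22, 2.57, 3.14, 3.14, 3.14].

## Interface

Orientations are given as [roll, pitch, yaw] about the fixed x, y, z axes, in that order (R = Rz(yaw) Ry(pitch) Rx(roll)).
In Python, from cell import manip gives the robot as it stands.
- The arm moves only by the tool step_arm, never from a script. Its argument "commands" is one flat list of numbers, 7 for each row, row after row: the shift along the tool's x, y, z in m, then the turn, a rotation vector about the tool's x, y, z in degrees, then the finger opening in m, from 0 to 0.094. A call has 1 to 5 rows; each row shifts and turns the commanded pose from where the row before left it, along the tool's axes as they then stand; what a row does not reach is not made up. A row lasts 1/8 s, in which the tool goes at most 62.5 mm and 10.7 degrees, less where a joint would pass 70% of its speed; a pose out of reach is approached as far as the arm can. A call with a gripper value outside its range is refused whole. The fingers move at their own pace and stop on an object; "squeeze" is the grip in N (left out, the last holds). Time passes only in rows, so rows that do not move let the fingers close. It gives the time, the measured TCP pose, the force and the opening at its end, in the units of the state.
- manip.read_state(): the state, without advancing time (a new reading comes with each control period).
- manip.camera(name): name is "scene" or "top"; returns the picture (400x640x3 uint8, red, green, blue); there is no depth.
- manip.camera_model(name): a dict with "intrinsics" (3x3 intrinsics, pixels), "origin" and "orientation" of the camera in the world. Camera axes: x right, y up, looking along -z (the intrinsics and any distortion apply to the point x, -y, -z); pixel columns grow to the right and rows downward; lengths in mm; the calibration is good to about 2 mm. A picture is of the moment at which its call begins. camera_model takes no time and is no camera call.
- manip.sign_off(): hands the job in, once; it reports no verdict.
Trained networks look in the newest picture that a camera, given by its name, has taken for a name from the list of things; names that differ only in an ending like _2 or _b are one class to them, and where a whole thing is asked for, a point or a joint stands for the part that bears it (a point fixed in the world has none). Each returns a list of dicts, best first, with "score" (0 to 1); they miss things now and then, are a little off and sometimes report something else, mostly with a low value. They report only what shows in the picture. A call takes as long as a camera call. They do not tell look-alikes from the thing itself.
- manip.find_in(thing, camera): "centre" ([row, column] in pixels, amid what is visible of it).
- manip.outline_of(thing, camera): "pixels" (400x640 bool, what is visible of it) and "centre" ([row, column] in pixels, amid what is visible of it).
The state is a dict: "clock": time; "joints": joint angles; "qd": joint speeds; "effort": joint torques, N m; "eef_pos": TCP position; "eef_rot": TCP orientation; "wrist_force": force on the tool from outside, world axes, zero at the start; "moment": the same for the moment, N m; "finger_gap": finger opening in mm.
Only numpy, scipy, OpenCV 4.12 (cv2) and the standard library are available. Lean on these libraries where they do the work, as an engineer would, in place of code of your own. Each camera call takes 0.05 s, during which the arm holds its last target. There are 200 camera calls.

## Working session

There is one attempt and no reset: what is moved stays moved. The work goes in short steps, Python scripts to look and compute and a tool call to move; the robot and the scene stay as the last step left them, time stands still between calls to the robot, and variables do not carry over. Pictures are saved under pics/ and viewed, about 12 in all and at most 16, crops included, and the job is handed in when it is done.

Besides the shell and the picture viewer there is one more tool, called after ">>>" as name(argument=value, ...) on one line, values as JSON. step_arm: Moves the arm, as the interface text tells. Its arguments: {"type":"object","properties":{"commands":{"type":"array"},"squeeze":{"type":"number"}},"required":["commands"]}

```bash
ls; mkdir -p pics
python3 - <<'E'
from cell import manip
import cv2
for n in ("scene","top"):
    im=manip.camera(n); cv2.imwrite(f"pics/{n}0.png",im[:,:,::-1]); print(n,manip.camera_model(n))
print(manip.read_state(), manip.grip_depth)
for t in ["station","spool_a","core_a","frame","grip_block","tray","jar","tape","charger","pcb","hook_a","spindle_1"]:
    for c in ("top","scene"):
        try: print(t,c,[(round(d["score"],2),[round(float(v)) for v in d["centre"]]) for d in manip.find_in(t,c)])
        except Exception as e: print(t,c,e)
E
```

```text
pics
scene {'intrinsics': array([[381.49771769,   0.        , 314.53739548],
       [  0.        , 381.49771769, 203.48908009],
       [  0.        ,   0.        ,   1.        ]]), 'origin': array([952.35212554, 826.93233316, 737.8500798 ]), 'orientation': array([9.73512002e-01, 2.45943202e-03, 2.64183364e+00])}
top {'intrinsics': array([[496.4077233 ,   0.        , 322.57778671],
       [  0.        , 496.4077233 , 197.9221113 ],
       [  0.        ,   0.        ,   1.        ]]), 'origin': array([ 324.47798824,   24.00464952, 1862.93233347]), 'orientation': array([ 0.11909415, -0.00514499, -1.55161255])}
{'clock': 0.1, 'joints': array([-1.17459207e+00,  3.00402941e-01,  1.52155118e+00, -4.05696648e-05,
        1.32071892e+00, -6.65744562e-02]), 'qd': array([ 6.67379777e-04, -4.17696525e-05, -2.15277486e-03, -7.89280057e-04,
       -1.27326257e-03, -3.05866958e-04]), 'effort': array([ 2.16499975e-03, -5.32634532e+01, -3.53283226e+01,  7.09803100e-02,
        2.34612718e-02, -6.41365727e-05]), 'eef_pos': array([ 245.44160294, -491.91223753,  204.93637344]), 'eef_rot': array([3.11137
[... 695 characters left out ...]
rip_block scene [(0.74, [176, 281]), (0.15, [168, 222])]
tray top [(0.81, [230, 444])]
tray scene [(0.73, [158, 278]), (0.58, [295, 376]), (0.32, [165, 222])]
jar top [(0.59, [204, 404]), (0.48, [242, 243])]
jar scene [(0.74, [164, 223]), (0.55, [266, 414]), (0.2, [305, 421])]
tape top [(0.56, [209, 244])]
tape scene [(0.71, [296, 376])]
charger top [(0.6, [174, 456])]
charger scene [(0.79, [164, 223]), (0.7, [179, 283]), (0.2, [307, 422])]
pcb top [(0.6, [162, 224])]
pcb scene [(0.8, [347, 334])]
hook_a top [(0.94, [183, 323])]
hook_a scene [(0.65, [245, 286]), (0.63, [175, 272]), (0.18, [289, 381])]
spindle_1 top [(0.76, [182, 325]), (0.23, [200, 396])]
spindle_1 scene [(0.56, [246, 280])]
```

Run:
```python
import cv2
im=cv2.imread("pics/top0.png"); c=im[100:280,140:500]; cv2.imwrite("pics/top0c.png",cv2.resize(c,(792,396),interpolation=cv2.INTER_CUBIC))
im=cv2.imread("pics/scene0.png"); c=im[100:400,180:500]; cv2.imwrite("pics/scene0c.png",cv2.resize(c,(640,600),interpolation=cv2.INTER_CUBIC))
```

```text
(no output)
```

View pics/top0c.png

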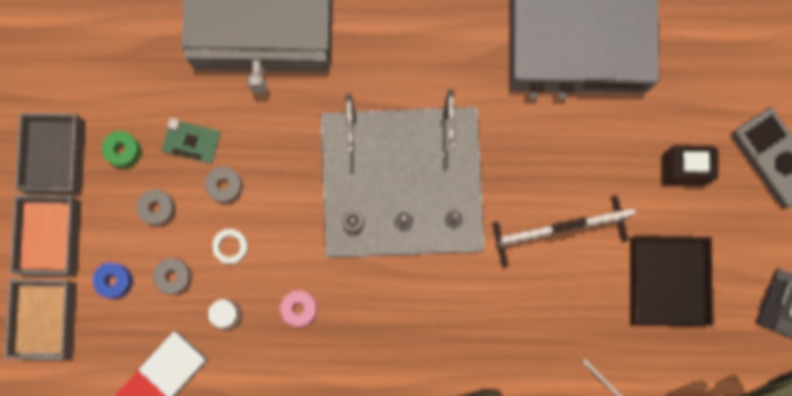

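View pics/scene0c.png

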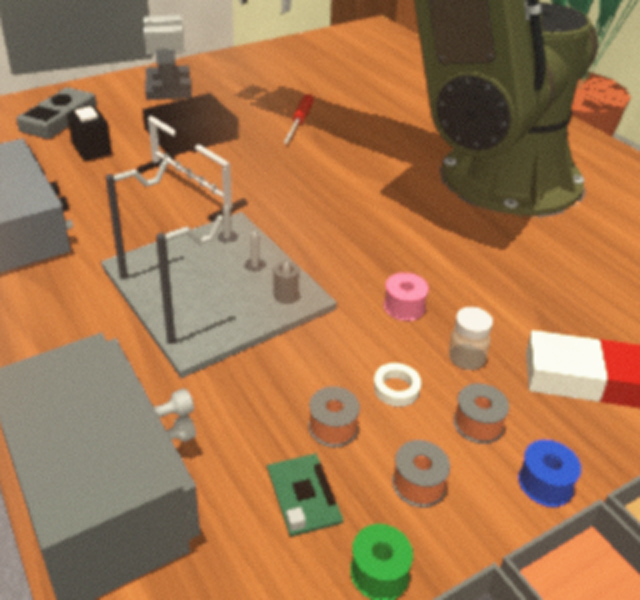

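The top view shows three grey/copper spools (raw ≈ (194,210), (184,241), (225,218)), one core on the left spindle (≈(200,300)), the frame at ≈(201,397), and the black tray at ≈(228,445). The pink, blue and green spools are look-alikes. The scene view agrees: three spools and one core.

```bash
cat > h.py <<'E'
from cell import manip
import numpy as np, cv2
from scipy.spatial.transform import Rotation as Ro
def cam(n):
    m=manip.camera_model(n); return m["intrinsics"],np.array(m["origin"]),Ro.from_euler("xyz",m["orientation"]).as_matrix()
def ray(n,rc):
    K,o,R=cam(n); d=np.array([(rc[1]-K[0,2])/K[0,0],-(rc[0]-K[1,2])/K[1,1],-1]); return o,R@d
def unproj(n,rc,z):
    o,d=ray(n,rc); return o+d*(z-o[2])/d[2]
def proj(n,p):
    K,o,R=cam(n); q=R.T@(np.asarray(p,float)-o); q=q/-q[2]
    return np.array([K[1,2]-K[1,1]*q[1],K[0,2]+K[0,0]*q[0]])
def tri(a,b):
    (o1,d1),(o2,d2)=ray("top",a),ray("scene",b); d1/=np.linalg.norm(d1);d2/=np.linalg.norm(d2)
    s=np.linalg.lstsq(np.c_[d1,-d2],o2-o1,rcond=None)[0]; p,q=o1+s[0]*d1,o2+s[1]*d2
    return (p+q)/2,np.linalg.norm(p-q)
def to(pos,jaw,tilt=None):
    """delta in tool axes (m, deg) to reach TCP pos, tool down, jaw (tool z) along world yaw `jaw` rad (mod pi)"""
    s=manip.read_state(); R=Ro.from_euler("xyz",s["eef_rot"]).as_matrix()
    best=None
    for j in (jaw,jaw+np.pi):
        x=np.array([0,0,-1.]);z=np.array([np.cos(j),np.sin(j),0]);T=np.c_[x,np.cross(z,x),z]
        rv=Ro.from_matrix(R.T@T).as_rotvec(degrees=True)
        if best is None or np.linalg.norm(rv)<np.linalg.norm(best[0]): best=(rv,T)
    d=(np.asarray(pos)-s["eef_pos"])
    print("at",s["eef_pos"].round(1),"t",s["clock"],"q6",s["joints"][5].round(2),"rot",best[0].round(2),"shift in new tool axes mm",(best[1].T@d).round(1),"| current axes",(R.T@d).round(1)); print("R",R.round(3).tolist())
E
python3 - <<'E'
from h import *
import cv2
top=cv2.imread("pics/top0.png");sc=cv2.imread("pics/scene0.png")
manip.camera("top");manip.camera("scene")
def show(t,n,z):
    for o in manip.outline_of(t,n):
        m=o["pixels"].astype(np.uint8); 
        if o["score"]<.3: continue
        P=cv2.findContours(m,cv2.RETR_EXTERNAL,cv2.CHAIN_APPROX_NONE)[0]; P=max(P,key=cv2.contourArea)[:,0,:]
        W=np.array([unproj(n,(r,c),z)[:2] for c,r in P],np.float32)
        (cx,cy),(w,h),a=cv2.minAreaRect(W)
        print(t,n,round(o["score"],2),"c",np.round(o["centre"]),"rect",round(cx),round(cy),round(w),round(h),round(a,1))
for t,z in [("spool_a",40),("core_a",65),("tray",45),("station",15),("frame",50),("grip_block",117),("tape",18),("jar",70)]: show(t,"top",z)
# station top face by corners guess + pixel colour centres
E
```

```text
spool_a top 0.75 c [225. 218.] rect 435 399 59 63 1.1
spool_a top 0.71 c [240. 281.] rect 386 188 55 55 1.6
spool_a top 0.67 c [229. 188.] rect 428 501 55 63 1.1
spool_a top 0.57 c [183. 241.] rect 593 324 60 63 1.1
spool_a top 0.54 c [193. 208.] rect 551 435 63 67 1.1
spool_a top 0.53 c [169. 194.] rect 651 498 57 64 1.2
core_a top 0.47 c [202. 300.] rect 530 100 34 31 46.0
tray top 0.84 c [228. 443.] rect 444 -432 140 150 89.7
station top 0.97 c [184. 324.] rect 619 21 274 268 3.6
station top 0.75 c [228. 444.] rect 447 -436 141 157 89.2
frame top 0.96 c [202. 396.] rect 522 -251 71 233 12.7
grip_block top 0.85 c [203. 396.] rect 515 -240 63 218 12.4
jar top 0.72 c [243. 244.] rect 372 304 39 47 1.1
jar top 0.34 c [180. 321.] rect 611 22 274 263 3.0
```

Run:
```python
from h import *
for c,r in [(321,113),(477,108),(484,249),(327,257)]: print("corner",unproj("top",(100+r/2.2,140+c/2.2),15).round())
for c,r in [(353,217),(403,219),(453,217)]: print("tip guess",unproj("top",(100+r/2.2,140+c/2.2),73).round())
for c,r in [(334,302),(183,374),(103,267)]: print("scene corner",unproj("scene",(100+r/2,180+c/2),15).round())
a=cv2.imread("pics/top0.png")[140:225,280:365]; b=cv2.imread("pics/scene0.png")[160:290,220:350]
cv2.imwrite("pics/z1.png",np.hstack([cv2.resize(a,(400,400),interpolation=2),cv2.resize(b,(400,400),interpolation=2)]))
```

```text
corner [721. 161.  15.]
corner [ 735. -108.   15.]
corner [ 491. -122.   15.]
corner [472. 144.  15.]
tip guess [535.  99.  73.]
tip guess [533.  17.  73.]
tip guess [538. -66.  73.]
scene corner [479. 149.  15.]
scene corner [722. 173.  15.]
scene corner [742. -86.  15.]
```

View pics/z1.png

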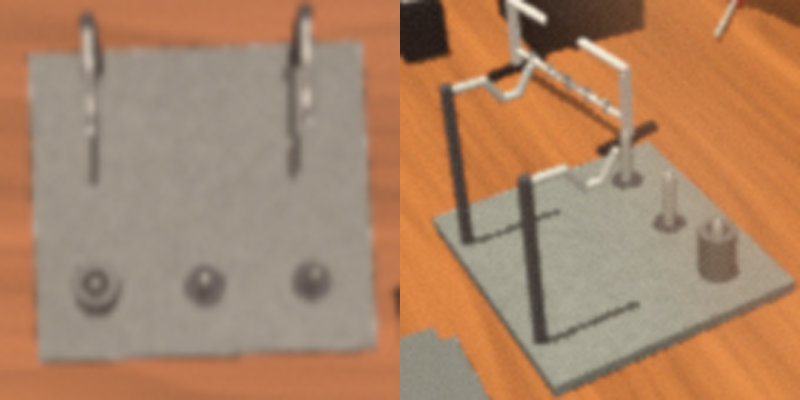

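```bash
cat > st.py <<'E'
from h import *
from scipy.optimize import least_squares
T=[((135,135,15),(30,55)),((135,-135,15),(360,40)),((-115,-135,15),(375,345)),((-115,135,15),(42,358)),((-60,85,75),(96,281)),((-60,0,75),(205,278)),((-60,-85,75),(312,274)),((120,80,194),(87,16)),((120,-80,194),(305,9))]
S=[((135,-135,15),(437,217)),((-115,135,15),(793,285)),((135,135,15),(557,390)),((120,-80,194),(446,88)),((120,80,194),(525,180)),((-60,0,75),(669,173)),((-60,85,75),(718,220)),((120,-80,15),(467,242)),((120,80,15),(541,341))]
obs=[("top",p,(140+r*85/400,280+c*85/400)) for p,(c,r) in T]+[("scene",p,(160+r*130/400,220+c*130/400)) for p,(c,r) in S]
def W(s,p): return np.r_[Ro.from_euler("z",s[2]).as_matrix()@np.array(p,float)]+[s[0],s[1],0]
f=lambda s,k=("top","scene"):np.concatenate([proj(n,W(s,p))-rc for n,p,rc in obs if n in k])
if __name__=="__main__":
    for k in (("top","scene"),("top",),("scene",)):
        r=least_squares(lambda s:f(s,k),[600,20,0.05],loss="soft_l1"); print(k,r.x.round(4)); 
        print(f(r.x,k).reshape(-1,2).round(1).tolist())
    s=r.x
E
python3 st.py
```

```text
('top', 'scene') [5.609964e+02 3.424320e+01 1.682000e-01]
[[12.3, -8.5], [5.1, -8.0], [5.4, -0.8], [13.4, -1.7], [11.7, -2.7], [8.9, -2.6], [6.3, -2.2], [12.8, -8.4], [7.5, -8.5], [2.3, -121.5], [-7.7, -115.2], [-2.4, -108.7], [-0.1, -116.8], [-2.5, -109.0], [-2.5, -118.7], [-4.0, -115.8], [1.3, -117.6], [-0.9, -110.8]]
('top',) [5.952112e+02 1.879610e+01 5.970000e-02]
[[-0.6, -0.6], [-0.2, 0.4], [0.6, 0.5], [0.7, -1.0], [0.0, -0.2], [-0.2, 0.0], [-0.3, 0.7], [0.2, -0.1], [-0.1, 0.2]]
('scene',) [ 2.848980e+02  2.055931e+02 -4.390000e-02]
[[-2.3, -12.0], [4.7, -0.8], [0.0, 3.0], [-2.7, 3.5], [-1.4, 14.0], [3.1, -4.8], [4.4, 0.1], [-1.6, -8.0], [0.4, 0.1]]
```

```bash
sed -i 's/220+c\*130/220+(c-400)*130/' st.py; python3 st.py
```

```text
('top', 'scene') [5.960542e+02 2.141170e+01 6.320000e-02]
[[-0.7, -1.4], [-0.6, -0.4], [0.2, -0.1], [0.6, -1.6], [-0.1, -0.9], [-0.5, -0.6], [-0.7, 0.0], [0.1, -1.0], [-0.4, -0.7], [-0.6, -1.7], [-2.3, 1.1], [-1.8, -0.8], [-1.9, -0.1], [-2.5, -0.1], [-0.4, 0.0], [-0.5, -0.1], [-0.7, 0.3], [-0.8, 0.2]]
('top',) [5.952112e+02 1.879610e+01 5.970000e-02]
[[-0.6, -0.6], [-0.2, 0.4], [0.6, 0.5], [0.7, -1.0], [0.0, -0.2], [-0.2, 0.0], [-0.3, 0.7], [0.2, -0.1], [-0.1, 0.2]]Traceback (most recent call last):
  File "st.py", line 10, in <module>
    r=least_squares(lambda s:f(s,k),[600,20,0.05],loss="soft_l1"); print(k,r.x.round(4));
    return func(*args, **kwargs)
    result = trf(vector_fun.fun, vector_fun.jac, x0, f0, J0, lb, ub, ftol, xtol,
                 gtol, max_nfev, x_scale, loss_function, tr_solver,
                 tr_options.copy(), verbose, callback=callback_wrapped)
    return trf_no_bounds(
        fun, jac, x0, f0, J0, ftol, xtol, gtol, max_nfev, x_scale,
        loss_function, tr_solver, tr_options, verbose, callback=callback)
    J = jac(x)
    self._update_jac()
    ~~~~~
[... 977 characters left out ...]
^^^^^^^^^^^^^^^^^^^^^^^
  File "st.py", line 10, in <lambda>
    r=least_squares(lambda s:f(s,k),[600,20,0.05],loss="soft_l1"); print(k,r.x.round(4));
                             ~^^^^^
  File "st.py", line 7, in <lambda>
    f=lambda s,k=("top","scene"):np.concatenate([proj(n,W(s,p))-rc for n,p,rc in obs if n in k])
                                                 ~~~~^^^^^^^^^^
  File "h.py", line 11, in proj
    K,o,R=cam(n); q=R.T@(np.asarray(p,float)-o); q=q/-q[2]
          ~~~^^^
  File "h.py", line 5, in cam
    m=manip.camera_model(n); return m["intrinsics"],np.array(m["origin"]),Ro.from_euler("xyz",m["orientation"]).as_matrix()
ValueError: time passes only in moves, steps and waits
```

```bash
sed -i 's/^def cam(n)/import functools\n@functools.lru_cache\ndef cam(n)/' h.py
cat >> h.py <<'E'
from scipy.optimize import least_squares
SP={1:(541.1,-68.2),2:(535.8,16.6),3:(530.6,101.4)}
def hullc(n,x,y,r,h,z0=0):
    t=np.linspace(0,2*np.pi,24,endpoint=False)
    P=np.array([proj(n,(x+r*np.cos(a),y+r*np.sin(a),z)) for a in t for z in (z0,z0+h)],np.float32)
    H=cv2.convexHull(P); m=cv2.moments(H); return np.array([m["m10"],m["m01"]])/m["m00"],m["m00"]
def outl(t):
    R={}
    for n in ("top","scene"):
        R[n]=[]
        for o in manip.outline_of(t,n):
            if o["score"]>.3:
                m=o["pixels"]; R[n].append((np.array(np.nonzero(m)).mean(1),m.sum(),o["score"],m))
    return R
def fitcyl(t,guess,r,h,z0=0,O=None):
    O=O or outl(t); out={}
    for n in O:
        c,A=hullc(n,*guess,r,h,z0)
        near=[q for q in O[n] if np.linalg.norm(q[0]-c)<(10 if n=="top" else 22)]
        if not near: out[n]=None; continue
        q=min(near,key=lambda q:np.linalg.norm(q[0]-c))
        s=least_squares(lambda g:hullc(n,*g,r,h,z0)[0]-q[0],guess,diff_step=1e-3).x
        out[n]=(s.round(1),round(q[1]/A,2))
    return out
E
python3 - <<'E'
from h import *
manip.camera("top");manip.camera("scene")
O=outl("spool_a")
for g in [(430,395),(546,430),(588,320)]: print(g,fitcyl("",g,30,40,O=O))
print("core",fitcyl("core_a",SP[3],18,50,15))
to((SP[3][0],SP[3][1],200),np.pi/2)
E
```

```text
(430, 395) {'top': (array([437.7, 404. ]), np.float64(0.93)), 'scene': (array([436.9, 406.2]), np.float64(1.0))}
(546, 430) {'top': (array([552.9, 437.6]), np.float64(0.99)), 'scene': (array([552.3, 437.7]), np.float64(1.01))}
(588, 320) {'top': (array([594.2, 323.7]), np.float64(1.03)), 'scene': (array([592.4, 324.3]), np.float64(0.97))}
core {'top': (array([532.8,  95.7]), np.float64(0.48)), 'scene': (array([533.9, 104.4]), np.float64(0.9))}
at [ 245.5 -492.1  205.5] t 2.1 q6 -0.07 rot [26.52  0.   -0.  ] shift in new tool axes mm [   5.5  285.1 -593.5] | current axes [   5.5  520.1 -403.8]
R [[0.0, 0.895, 0.446], [0.0, 0.446, -0.895], [-1.0, 0.0, 0.0]]
```

>>> step_arm(commands=[0, 0, 0, 8.84, 0, 0, 0.06, 0, 0, 0, 8.84, 0, 0, 0.06, 0, 0, 0, 8.84, 0, 0, 0.06, 0, 0.024, -0.05, 0, 0, 0, 0.06, 0, 0.024, -0.05, 0, 0, 0, 0.06], squeeze=15)

```text
clock: 2.72
eef_pos: [293.8, -390.9, 205.2]
eef_rot: [-2.889, 1.57, 1.822]
wrist_force: [0.9, 0.1, 0.5]
finger_gap: 59.8
```

>>> step_arm(commands=[0, 0.024, -0.05, 0, 0, 0, 0.06, 0, 0.024, -0.05, 0, 0, 0, 0.06, 0, 0.024, -0.05, 0, 0, 0, 0.06, 0, 0.024, -0.05, 0, 0, 0, 0.06, 0, 0.024, -0.05, 0, 0, 0, 0.06])

```text
clock: 3.35
eef_pos: [414.1, -140.5, 205.7]
eef_rot: [1.178, 1.57, -0.393]
wrist_force: [0.6, -0.4, 0.5]
finger_gap: 59.7
```

>>> step_arm(commands=[0, 0.024, -0.05, 0, 0, 0, 0.06, 0, 0.024, -0.05, 0, 0, 0, 0.06, 0, 0.024, -0.05, 0, 0, 0, 0.06, 0, 0.024, -0.04, 0, 0, 0, 0.06, 0, 0, 0, 0, 0, 0, 0.06])

```text
clock: 3.98
eef_pos: [510.2, 50.0, 205.0]
eef_rot: [-1.944, 1.57, 2.772]
wrist_force: [-0.2, -0.4, 0.8]
finger_gap: 60.1
```

```bash
python3 -c "
from h import *
to((532,102,28),np.pi/2)"
```

```text
at [510.2  50.  205. ] t 3.975 q6 1.59 rot [ 0.18 -0.01  0.03] shift in new tool axes mm [177.   21.8 -52. ] | current axes [177.   22.1 -51.9]
R [[-0.0, 1.0, 0.003], [0.0, 0.003, -1.0], [-1.0, -0.0, -0.0]]
```

>>> step_arm(commands=[0, 0.022, -0.052, 0, 0, 0, 0.06, 0.05, 0, 0, 0, 0, 0, 0.06, 0.05, 0, 0, 0, 0, 0, 0.06, 0.04, 0, 0, 0, 0, 0, 0.06, 0.037, 0, 0, 0, 0, 0, 0.06])

```text
clock: 4.6
eef_pos: [531.1, 98.9, 27.2]
eef_rot: [-1.211, 1.57, -2.783]
wrist_force: [-0.1, 0.5, 0.5]
finger_gap: 59.9
```

>>> step_arm(commands=[0, 0, 0, 0, 0, 0, 0.06, 0, 0, 0, 0, 0, 0, 0.02, 0, 0, 0, 0, 0, 0, 0.02, 0, 0, 0, 0, 0, 0, 0.02, 0, 0, 0, 0, 0, 0, 0.02])

```text
clock: 5.22
eef_pos: [532.3, 99.9, 29.7]
eef_rot: [1.629, 1.569, 0.058]
wrist_force: [-0.9, -0.5, 7.2]
finger_gap: 36.2
```

>>> step_arm(commands=[-0.04, 0, 0, 0, 0, 0, 0.02, -0.04, 0, 0, 0, 0, 0, 0.02, -0.05, 0, 0, 0, 0, 0, 0.02, -0.05, 0, 0, 0, 0, 0, 0.02, 0, 0, 0, 0, 0, 0, 0.02])

```text
clock: 5.85
eef_pos: [532.9, 100.0, 212.6]
eef_rot: [1.687, 1.564, 0.117]
wrist_force: [-0.7, 0.5, -0.8]
finger_gap: 36.4
```

```bash
python3 -c "
from h import *
to((445,-435,80),np.pi/2)"
```

```text
at [532.9 100.  212.6] t 5.85 q6 1.69 rot [ 0.   -0.05 -0.41] shift in new tool axes mm [132.6 -87.9 535. ] | current axes [131.5 -88.9 535.1]
R [[0.007, 1.0, 0.0], [0.001, 0.0, -1.0], [-1.0, 0.007, -0.001]]
```

>>> step_arm(commands=[0, -0.009, 0.0535, 0, 0, 0, 0.02, 0, -0.009, 0.0535, 0, 0, 0, 0.02, 0, -0.009, 0.0535, 0, 0, 0, 0.02, 0, -0.009, 0.0535, 0, 0, 0, 0.02, 0, -0.009, 0.0535, 0, 0, 0, 0.02])

```text
clock: 6.48
eef_pos: [485.7, -169.2, 207.6]
eef_rot: [-1.975, 1.57, 2.737]
wrist_force: [0.5, -0.0, -0.1]
finger_gap: 36.0
```

>>> step_arm(commands=[0, -0.009, 0.0535, 0, 0, 0, 0.02, 0, -0.009, 0.0535, 0, 0, 0, 0.02, 0, -0.009, 0.0535, 0, 0, 0, 0.02, 0, -0.009, 0.0535, 0, 0, 0, 0.02, 0, -0.009, 0.0535, 0, 0, 0, 0.02])

```text
clock: 7.1
eef_pos: [440.8, -436.6, 207.4]
eef_rot: [-2.433, 1.569, 2.28]
wrist_force: [0.5, -0.3, -0.3]
finger_gap: 35.7
```

```bash
python3 -c "
from h import *
to((445,-435,25),np.pi/2)
from h import *
manip.camera('top');manip.camera('scene');O=outl('tray')
for n in O: print(n,[(q[0].round(),q[1],round(q[2],2),unproj(n,q[0],25).round()) for q in O[n]])
"
```

```text
at [ 440.8 -436.6  207.4] t 7.1 q6 0.73 rot [-0.   -0.06  0.05] shift in new tool axes mm [182.4   4.2  -1.6] | current axes [182.4   4.4  -1.4]
R [[-0.001, 1.0, -0.0], [0.001, -0.0, -1.0], [-1.0, -0.001, -0.001]]
top [(array([221., 435.]), np.int64(493), 0.64, array([ 468., -402.,   25.])), (array([182., 322.]), np.int64(4887), 0.34, array([606.,  21.,  25.]))]
scene [(array([160., 277.]), np.int64(841), 0.64, array([ 437., -438.,   25.]))]
```

Lower, release, rise, then set off for the spools.

>>> step_arm(commands=[0.05, 0, 0, 0, 0, 0, 0.02, 0.05, 0, 0, 0, 0, 0, 0.02, 0.05, 0, 0, 0, 0, 0, 0.02, 0.03, 0, 0, 0, 0, 0, 0.02, 0, 0, 0, 0, 0, 0, 0.02])

```text
clock: 7.92
eef_pos: [441.1, -433.0, 26.4]
eef_rot: [-2.428, 1.566, 2.286]
wrist_force: [0.6, -0.6, 0.1]
finger_gap: 36.1
```

>>> step_arm(commands=[0, 0, 0, 0, 0, 0, 0.06, 0, 0, 0, 0, 0, 0, 0.06, 0, 0, 0, 0, 0, 0, 0.06, -0.05, 0, 0, 0, 0, 0, 0.06, -0.06, 0, 0, 0, 0, 0, 0.06])

```text
clock: 8.55
eef_pos: [441.1, -434.7, 139.4]
eef_rot: [-2.415, 1.569, 2.297]
wrist_force: [0.6, -0.4, 1.7]
finger_gap: 59.9
```

>>> step_arm(commands=[-0.06, 0, 0, 0, 0, 0, 0.09, 0, 0, -0.06, 0, 0, 0, 0.09, 0, 0, -0.06, 0, 0, 0, 0.09, 0, 0, -0.06, 0, 0, 0, 0.09, 0, 0, -0.06, 0, 0, 0, 0.09])

```text
clock: 9.18
eef_pos: [441.2, -193.4, 199.0]
eef_rot: [1.166, 1.57, -0.406]
wrist_force: [1.5, 0.1, 0.7]
finger_gap: 89.7
```

>>> step_arm(commands=[0, 0.01, -0.06, 0, 0, 0, 0.09, 0, 0.01, -0.06, 0, 0, 0, 0.09, 0, 0.01, -0.06, 0, 0, 0, 0.09, 0, 0.01, -0.06, 0, 0, 0, 0.09, 0, 0.01, -0.06, 0, 0, 0, 0.09])

```text
clock: 9.8
eef_pos: [491.7, 106.9, 199.2]
eef_rot: [1.656, 1.569, 0.085]
wrist_force: [0.7, -0.6, 0.7]
finger_gap: 89.6
```

Run:
```python
from h import *
a=manip.camera("top");b=manip.camera("scene")
O=outl("spool_a")
for g in [(437,405),(553,437),(593,324)]: print(g,fitcyl("",g,30,40,O=O))
c=a[150:280,360:490];d=a[140:270,160:290]
cv2.imwrite("pics/z2.png",np.hstack([cv2.resize(c,(400,400),interpolation=2),cv2.resize(d,(400,400),interpolation=2)])[:,:,::-1])
to((593.3,324,160),np.pi/2)
```

```text
(437, 405) {'top': (array([436.6, 405.3]), np.float64(0.92)), 'scene': (array([436.3, 404.7]), np.float64(0.93))}
(553, 437) {'top': (array([552.4, 437.2]), np.float64(0.97)), 'scene': (array([551.9, 437.9]), np.float64(0.93))}
(593, 324) {'top': (array([594.6, 323.8]), np.float64(0.93)), 'scene': (array([592.7, 324.7]), np.float64(0.97))}
at [491.4 105.5 198.7] t 10.0 q6 1.71 rot [ 0.12  0.01 -0.02] shift in new tool axes mm [  38.7  101.9 -218.5] | current axes [  38.7  102.3 -218.3]
R [[0.0, 1.0, 0.002], [-0.0, 0.002, -1.0], [-1.0, 0.0, 0.0]]
```

View pics/z2.png

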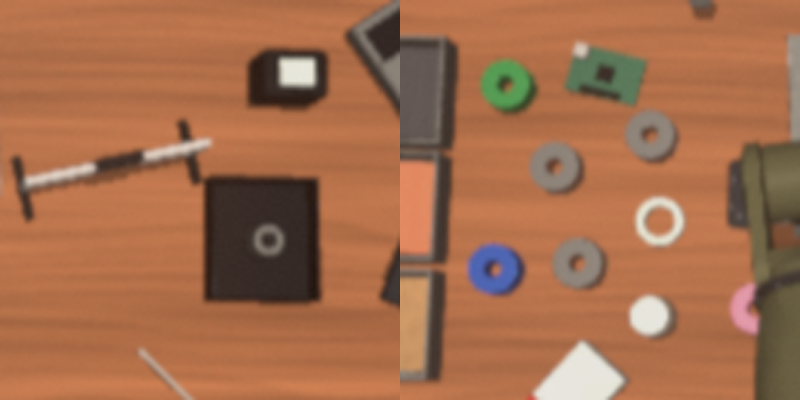

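>>> step_arm(commands=[0, 0.0255, -0.0546, 0, 0, 0, 0.09, 0, 0.0255, -0.0546, 0, 0, 0, 0.09, 0, 0.0255, -0.0546, 0, 0, 0, 0.09, 0, 0.0255, -0.0546, 0, 0, 0, 0.09, 0.06, 0, 0, 0, 0, 0, 0.09])

```text
clock: 10.62
eef_pos: [597.5, 325.9, 142.6]
eef_rot: [2.024, 1.559, 0.454]
wrist_force: [0.7, 0.3, -1.3]
finger_gap: 89.5
```

>>> step_arm(commands=[0.05, 0, 0, 0, 0, 0, 0.09, 0, 0, 0, 0, 0, 0, 0.09, 0, 0, 0, 0, 0, 0, 0.09, 0, 0, 0, 0, 0, 0, 0.09, 0, 0, 0, 0, 0, 0, 0.09])

```text
clock: 11.25
eef_pos: [594.2, 323.4, 90.2]
eef_rot: [2.021, 1.568, 0.45]
wrist_force: [0.1, -0.7, -0.3]
finger_gap: 89.7
```

```bash
python3 -c "
from h import *
to((593.6,324,13),np.pi/2)"
```

```text
at [594.2 323.4  90.2] t 11.25 q6 2.02 rot [-0.01 -0.06 -0.12] shift in new tool axes mm [77.2 -0.6 -0.6] | current axes [77.2 -0.7 -0.6]
R [[0.002, 1.0, -0.0], [0.001, -0.0, -1.0], [-1.0, 0.002, -0.001]]
```

>>> step_arm(commands=[0.05, 0, 0, 0, 0, 0, 0.09, 0.027, 0, 0, 0, 0, 0, 0.09, 0, 0, 0, 0, 0, 0, 0.09, 0, 0, 0, 0, 0, 0, 0.04, 0, 0, 0, 0, 0, 0, 0.04], squeeze=25)

```text
clock: 11.88
eef_pos: [594.4, 323.6, 13.3]
eef_rot: [2.008, 1.568, 0.438]
wrist_force: [-0.4, -0.4, 0.5]
finger_gap: 73.5
```

>>> step_arm(commands=[0, 0, 0, 0, 0, 0, 0.04, 0, 0, 0, 0, 0, 0, 0.04, -0.05, 0, 0, 0, 0, 0, 0.04, -0.05, 0, 0, 0, 0, 0, 0.04, -0.05, 0, 0, 0, 0, 0, 0.04])

```text
clock: 12.5
eef_pos: [593.3, 323.0, 162.8]
eef_rot: [-1.014, 1.57, -2.585]
wrist_force: [0.7, -1.0, -2.3]
finger_gap: 60.4
```

```bash
python3 -c "
from h import *
to((541.1,-68.2,150),np.pi/2)"
```

```text
at [593.3 323.  162.8] t 12.5 q6 2.02 rot [-0.    0.02  0.04] shift in new tool axes mm [ 12.8 -52.2 391.2] | current axes [ 13.  -52.1 391.2]
R [[-0.001, 1.0, -0.0], [-0.0, -0.0, -1.0], [-1.0, -0.001, 0.0]]
```

>>> step_arm(commands=[0, -0.0065, 0.049, 0, 0, 0, 0.04, 0, -0.0065, 0.049, 0, 0, 0, 0.04, 0, -0.0065, 0.049, 0, 0, 0, 0.04, 0, -0.0065, 0.049, 0, 0, 0, 0.04, 0, -0.0065, 0.049, 0, 0, 0, 0.04])

```text
clock: 13.12
eef_pos: [560.5, 76.7, 161.4]
eef_rot: [-1.191, 1.57, -2.762]
wrist_force: [0.7, -0.1, -1.3]
finger_gap: 60.3
```

>>> step_arm(commands=[0, -0.0065, 0.049, 0, 0, 0, 0.04, 0, -0.0065, 0.049, 0, 0, 0, 0.04, 0, -0.0065, 0.049, 0, 0, 0, 0.04, 0.05, 0, 0, 0, 0, 0, 0.04, 0, 0, 0, 0, 0, 0, 0.04])

```text
clock: 13.75
eef_pos: [539.6, -68.8, 108.8]
eef_rot: [-1.767, 1.564, 2.945]
wrist_force: [-0.0, -0.3, -2.1]
finger_gap: 60.6
```

Run:
```python
from h import *
to((541.1,-68.2,110),np.pi/2)
a=manip.camera("scene");p=manip.read_state()["eef_pos"]
print(hullc("scene",p[0],p[1],30,40,p[2]-13)[0])
O=outl("spool_a")
print([(q[0].round(1),q[1]) for q in O["scene"]])
d=a[170:270,190:310];cv2.imwrite("pics/z3.png",cv2.resize(d,(600,500),interpolation=2)[:,:,::-1])
for k in SP: print(k,proj("scene",(*SP[k],75)).round(1))
```

```text
at [539.6 -68.8 108.8] t 13.75 q6 1.38 rot [-0.05 -0.07  0.36] shift in new tool axes mm [-1.2  1.5 -0.6] | current axes [-1.2  1.5 -0.6]
R [[-0.006, 1.0, -0.001], [0.001, -0.001, -1.0], [-1.0, -0.006, -0.001]]
[190.30918014 292.67646283]
[(array([336.2, 454.2]), np.int64(810)), (array([247.9, 382.5]), np.int64(440)), (array([306.4, 420.1]), np.int64(603)), (array([191.7, 289.1]), np.int64(258)), (array([380.6, 370.1]), np.int64(982))]
1 [202.1 293.2]
2 [215.6 307.4]
3 [230.8 323.2]
```

View pics/z3.png

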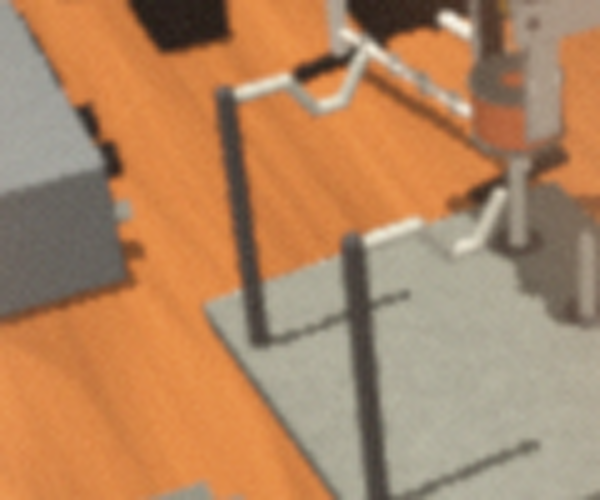

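>>> step_arm(commands=[0.03, 0.0015, 0, 0, 0, 0, 0.04, 0.02, 0, 0, 0, 0, 0, 0.04, 0.015, 0, 0, 0, 0, 0, 0.04, 0.012, 0, 0, 0, 0, 0, 0.04, 0, 0, 0, 0, 0, 0, 0.04])

```text
clock: 14.52
eef_pos: [543.0, -68.6, 34.3]
eef_rot: [-1.815, 1.57, 2.897]
wrist_force: [0.4, 0.1, -1.2]
finger_gap: 60.5
```

>>> step_arm(commands=[0.004, 0, 0, 0, 0, 0, 0.04, 0, 0, 0, 0, 0, 0, 0.04, 0, 0, 0, 0, 0, 0, 0.04, 0, 0, 0, 0, 0, 0, 0.071, 0, 0, 0, 0, 0, 0, 0.071])

```text
clock: 15.15
eef_pos: [543.3, -68.8, 30.7]
eef_rot: [1.424, 1.57, -0.147]
wrist_force: [0.1, 0.6, -0.5]
finger_gap: 70.6
```

>>> step_arm(commands=[0, 0, 0, 0, 0, 0, 0.071, 0, 0, 0, 0, 0, 0, 0.071, -0.05, 0, 0, 0, 0, 0, 0.071, -0.06, 0, 0, 0, 0, 0, 0.09, -0.05, 0, 0, 0, 0, 0, 0.09])

```text
clock: 15.78
eef_pos: [543.1, -68.8, 192.8]
eef_rot: [1.4, 1.57, -0.171]
wrist_force: [0.3, -0.9, -0.5]
finger_gap: 87.6
```

Run:
```python
from h import *
manip.camera("top");manip.camera("scene")
O=outl("spool_a")
for g in [(437,405),(552,437)]: print(g,fitcyl("",g,30,40,O=O))
print("seated?",SP[1],fitcyl("",SP[1],30,40,15,O=O))
to((552.5,437.4,160),np.pi/2)
```

```text
(437, 405) {'top': (array([437.3, 403.5]), np.float64(0.99)), 'scene': (array([436.2, 405.4]), np.float64(0.97))}
(552, 437) {'top': (array([553.2, 436.6]), np.float64(0.91)), 'scene': (array([552.2, 438.5]), np.float64(0.99))}
seated? (541.1, -68.2) {'top': None, 'scene': (array([540.3, -69. ]), np.float64(0.85))}
at [543.1 -68.8 190.6] t 15.975 q6 1.38 rot [-0.    0.01 -0.06] shift in new tool axes mm [  30.6    9.4 -506.2] | current axes [  30.5    9.3 -506.2]
R [[0.001, 1.0, -0.0], [-0.0, -0.0, -1.0], [-1.0, 0.001, 0.0]]
```

>>> step_arm(commands=[0, 0.001, -0.0506, 0, 0, 0, 0.09, 0, 0.001, -0.0506, 0, 0, 0, 0.09, 0, 0.001, -0.0506, 0, 0, 0, 0.09, 0, 0.001, -0.0506, 0, 0, 0, 0.09, 0, 0.001, -0.0506, 0, 0, 0, 0.09])

```text
clock: 16.6
eef_pos: [547.3, 185.7, 188.4]
eef_rot: [-1.302, 1.568, -2.873]
wrist_force: [0.4, -0.1, -0.1]
finger_gap: 90.3
```

>>> step_arm(commands=[0, 0.001, -0.0506, 0, 0, 0, 0.09, 0, 0.001, -0.0506, 0, 0, 0, 0.09, 0, 0.001, -0.0506, 0, 0, 0, 0.09, 0, 0.001, -0.0506, 0, 0, 0, 0.09, 0, 0.001, -0.0506, 0, 0, 0, 0.09])

```text
clock: 17.23
eef_pos: [552.5, 438.6, 188.0]
eef_rot: [-0.947, 1.568, -2.518]
wrist_force: [0.4, -0.9, -0.3]
finger_gap: 90.0
```

>>> step_arm(commands=[0.05, 0, 0, 0, 0, 0, 0.09, 0.05, 0, 0, 0, 0, 0, 0.09, 0, 0, 0, 0, 0, 0, 0.09, 0, 0, 0, 0, 0, 0, 0.09, 0, 0, 0, 0, 0, 0, 0.09])

```text
clock: 17.85
eef_pos: [553.9, 437.7, 92.9]
eef_rot: [2.186, 1.567, 0.615]
wrist_force: [-0.2, -0.6, -0.0]
finger_gap: 90.2
```

```bash
python3 -c "
from h import *
to((552.5,437.4,13),np.pi/2)"
```

```text
at [553.9 437.7  92.9] t 17.85 q6 2.19 rot [-0.01 -0.11 -0.16] shift in new tool axes mm [79.9 -1.4  0.3] | current axes [79.9 -1.6  0.4]
R [[0.003, 1.0, -0.0], [0.002, -0.0, -1.0], [-1.0, 0.003, -0.002]]
```

>>> step_arm(commands=[0.05, -0.0015, 0, 0, 0, 0, 0.09, 0.03, 0, 0, 0, 0, 0, 0.09, 0, 0, 0, 0, 0, 0, 0.09, 0, 0, 0, 0, 0, 0, 0.04, 0, 0, 0, 0, 0, 0, 0.04])

```text
clock: 18.48
eef_pos: [552.5, 437.8, 12.8]
eef_rot: [2.19, 1.568, 0.619]
wrist_force: [-0.2, 0.3, 0.1]
finger_gap: 73.2
```

>>> step_arm(commands=[0, 0, 0, 0, 0, 0, 0.04, 0, 0, 0, 0, 0, 0, 0.04, -0.05, 0, 0, 0, 0, 0, 0.04, -0.05, 0, 0, 0, 0, 0, 0.04, -0.05, 0, 0, 0, 0, 0, 0.04])

```text
clock: 19.1
eef_pos: [551.3, 437.0, 161.6]
eef_rot: [-0.917, 1.57, -2.488]
wrist_force: [0.7, 0.8, -3.5]
finger_gap: 60.4
```

```bash
python3 -c "
from h import *
to((536,16.5,108),np.pi/2)"
```

```text
at [551.3 437.  161.6] t 19.1 q6 2.19 rot [-0.    0.04  0.05] shift in new tool axes mm [ 53.6 -15.3 420.5] | current axes [ 53.9 -15.2 420.4]
R [[-0.001, 1.0, -0.0], [-0.001, -0.0, -1.0], [-1.0, -0.001, 0.001]]
```

>>> step_arm(commands=[0, -0.0019, 0.0526, 0, 0, 0, 0.04, 0, -0.0019, 0.0526, 0, 0, 0, 0.04, 0, -0.0019, 0.0526, 0, 0, 0, 0.04, 0, -0.0019, 0.0526, 0, 0, 0, 0.04, 0, -0.0019, 0.0526, 0, 0, 0, 0.04])

```text
clock: 19.73
eef_pos: [541.5, 172.5, 160.2]
eef_rot: [-1.186, 1.57, -2.757]
wrist_force: [-0.3, -0.1, -2.8]
finger_gap: 60.5
```

>>> step_arm(commands=[0, -0.0019, 0.0526, 0, 0, 0, 0.04, 0, -0.0019, 0.0526, 0, 0, 0, 0.04, 0, -0.0019, 0.0526, 0, 0, 0, 0.04, 0.05, 0, 0, 0, 0, 0, 0.04, 0, 0, 0, 0, 0, 0, 0.04])

```text
clock: 20.35
eef_pos: [534.3, 16.1, 107.7]
eef_rot: [-1.61, 1.564, 3.101]
wrist_force: [-0.9, -0.2, -2.5]
finger_gap: 60.7
```

>>> step_arm(commands=[0, 0, 0, 0, 0, 0, 0.04, 0, 0, 0, 0, 0, 0, 0.04])

```text
clock: 20.6
eef_pos: [537.1, 17.0, 112.1]
eef_rot: [1.543, 1.569, -0.027]
wrist_force: [0.7, 0.9, -2.5]
finger_gap: 60.3
```

Run:
```python
from h import *
to((536.5,16.5,28),np.pi/2)
a=manip.camera("scene")
d=a[170:270,250:370];cv2.imwrite("pics/z4.png",cv2.resize(d,(600,500),interpolation=2)[:,:,::-1])
```

```text
at [537.1  17.  112.1] t 20.6 q6 1.53 rot [ 0.05  0.   -0.13] shift in new tool axes mm [84.1 -0.6  0.5] | current axes [84.1 -0.8  0.5]
R [[0.002, 1.0, 0.001], [-0.0, 0.001, -1.0], [-1.0, 0.002, 0.0]]
```

View pics/z4.png

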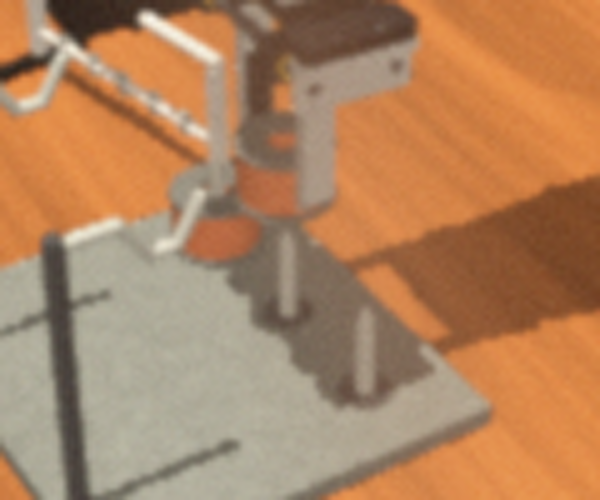

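The first spool is seated. The second hangs centred over the middle spindle (crop columns ≈286 against 288). I'll lower it.

>>> step_arm(commands=[0.03, 0, 0, 0, 0, 0, 0.04, 0.02, 0, 0, 0, 0, 0, 0.04, 0.015, 0, 0, 0, 0, 0, 0.04, 0.013, 0, 0, 0, 0, 0, 0.04, 0, 0, 0, 0, 0, 0, 0.04])

```text
clock: 21.28
eef_pos: [536.2, 16.5, 31.9]
eef_rot: [-1.619, 1.57, 3.093]
wrist_force: [0.2, -0.7, -3.4]
finger_gap: 60.2
```

>>> step_arm(commands=[0.004, 0, 0, 0, 0, 0, 0.04, 0, 0, 0, 0, 0, 0, 0.04, 0, 0, 0, 0, 0, 0, 0.04, 0, 0, 0, 0, 0, 0, 0.071, 0, 0, 0, 0, 0, 0, 0.071])

```text
clock: 21.9
eef_pos: [536.6, 16.4, 28.8]
eef_rot: [1.52, 1.57, -0.051]
wrist_force: [0.1, 0.2, 0.4]
finger_gap: 70.6
```

>>> step_arm(commands=[0, 0, 0, 0, 0, 0, 0.071, 0, 0, 0, 0, 0, 0, 0.071, -0.05, 0, 0, 0, 0, 0, 0.071, -0.06, 0, 0, 0, 0, 0, 0.09, -0.05, 0, 0, 0, 0, 0, 0.09])

```text
clock: 22.52
eef_pos: [536.4, 16.5, 190.8]
eef_rot: [1.563, 1.57, -0.008]
wrist_force: [0.4, -0.1, -0.2]
finger_gap: 87.7
```

Run:
```python
from h import *
manip.camera("top");manip.camera("scene")
O=outl("spool_a")
for g in [(437,405)]: print(g,fitcyl("",g,30,40,O=O))
for k in (1,2): print("seated?",SP[k],fitcyl("",SP[k],30,40,15,O=O))
to((436.8,404.6,160),np.pi/2)
```

```text
(437, 405) {'top': (array([435.7, 402.8]), np.float64(0.87)), 'scene': (array([437.5, 406.7]), np.float64(0.94))}
seated? (541.1, -68.2) {'top': (array([525. , -79.6]), np.float64(0.2)), 'scene': (array([540.1, -68.9]), np.float64(0.65))}
seated? (535.8, 16.6) {'top': (array([532.3,  17.9]), np.float64(0.14)), 'scene': (array([538.5,  15.1]), np.float64(1.07))}
at [536.4  16.5 188.7] t 22.725 q6 1.53 rot [-0.    0.   -0.06] shift in new tool axes mm [  28.7  -99.6 -388.1] | current axes [  28.5  -99.7 -388.1]
R [[0.001, 1.0, -0.0], [-0.0, -0.0, -1.0], [-1.0, 0.001, 0.0]]
```

>>> step_arm(commands=[0, -0.0125, -0.0485, 0, 0, 0, 0.078, 0, -0.0125, -0.0485, 0, 0, 0, 0.078, 0, -0.0125, -0.0485, 0, 0, 0, 0.078, 0, -0.0125, -0.0485, 0, 0, 0, 0.078, 0, -0.0125, -0.0485, 0, 0, 0, 0.078])

```text
clock: 23.35
eef_pos: [472.7, 260.2, 186.6]
eef_rot: [-1.146, 1.568, -2.717]
wrist_force: [1.3, 0.1, 0.1]
finger_gap: 78.3
```

>>> step_arm(commands=[0, -0.0125, -0.0485, 0, 0, 0, 0.078, 0, -0.0125, -0.0485, 0, 0, 0, 0.078, 0, -0.0125, -0.0485, 0, 0, 0, 0.078, 0.05, 0, 0, 0, 0, 0, 0.078, 0.04, 0, 0, 0, 0, 0, 0.078])

```text
clock: 23.98
eef_pos: [435.0, 404.2, 94.6]
eef_rot: [-0.874, 1.567, -2.443]
wrist_force: [0.2, 0.5, -0.5]
finger_gap: 77.9
```

>>> step_arm(commands=[0, 0, 0, 0, 0, 0, 0.078, 0, 0, 0, 0, 0, 0, 0.078])

```text
clock: 24.22
eef_pos: [436.8, 404.6, 99.4]
eef_rot: [2.253, 1.57, 0.682]
wrist_force: [0.8, 0.1, 0.9]
finger_gap: 77.9
```

```bash
python3 -c "
from h import *
to((437,404.6,13),np.pi/2)"
```

```text
at [436.8 404.6  99.4] t 24.225 q6 2.26 rot [-0.01 -0.02 -0.03] shift in new tool axes mm [86.4  0.2  0. ] | current axes [86.4  0.2  0.1]
R [[0.001, 1.0, -0.0], [0.0, -0.0, -1.0], [-1.0, 0.001, -0.0]]
```

>>> step_arm(commands=[0.05, 0, 0, 0, 0, 0, 0.078, 0.036, 0, 0, 0, 0, 0, 0.078, 0, 0, 0, 0, 0, 0, 0.078, 0, 0, 0, 0, 0, 0, 0.04, 0, 0, 0, 0, 0, 0, 0.04])

```text
clock: 24.85
eef_pos: [437.3, 405.2, 14.7]
eef_rot: [2.273, 1.567, 0.702]
wrist_force: [0.0, 3.0, 1.6]
finger_gap: 61.1
```

>>> step_arm(commands=[0, 0, 0, 0, 0, 0, 0.04, 0, 0, 0, 0, 0, 0, 0.04, -0.05, 0, 0, 0, 0, 0, 0.04, -0.05, 0, 0, 0, 0, 0, 0.04, -0.05, 0, 0, 0, 0, 0, 0.04])

```text
clock: 25.48
eef_pos: [436.2, 404.3, 164.8]
eef_rot: [2.319, 1.57, 0.748]
wrist_force: [0.4, 0.4, -4.1]
finger_gap: 59.6
```

```bash
python3 -c "
from h import *
to((531,101.2,110),np.pi/2)"
```

```text
at [436.2 404.3 164.8] t 25.475 q6 2.26 rot [-0.   -0.02 -0.02] shift in new tool axes mm [ 54.8  94.8 303.1] | current axes [ 54.7  94.8 303.1]
R [[0.0, 1.0, -0.0], [0.0, -0.0, -1.0], [-1.0, 0.0, -0.0]]
```

>>> step_arm(commands=[0, 0.0158, 0.0505, 0, 0, 0, 0.04, 0, 0.0158, 0.0505, 0, 0, 0, 0.04, 0, 0.0158, 0.0505, 0, 0, 0, 0.04, 0, 0.0158, 0.0505, 0, 0, 0, 0.04, 0, 0.0158, 0.0505, 0, 0, 0, 0.04])

```text
clock: 26.1
eef_pos: [515.6, 150.3, 163.2]
eef_rot: [1.778, 1.57, 0.207]
wrist_force: [1.3, 0.2, -3.2]
finger_gap: 59.6
```

>>> step_arm(commands=[0, 0.0158, 0.0505, 0, 0, 0, 0.04, 0.05, 0, 0, 0, 0, 0, 0.04, 0, 0, 0, 0, 0, 0, 0.04, 0, 0, 0, 0, 0, 0, 0.04])

```text
clock: 26.6
eef_pos: [531.7, 102.0, 114.3]
eef_rot: [1.734, 1.569, 0.164]
wrist_force: [-0.2, -0.8, -3.1]
finger_gap: 59.1
```

Run:
```python
from h import *
to((531,101.2,28),np.pi/2)
a=manip.camera("scene")
d=a[170:270,250:370];cv2.imwrite("pics/z5.png",cv2.resize(d,(600,500),interpolation=2)[:,:,::-1])
```

```text
at [531.7 102.  114.3] t 26.6 q6 1.69 rot [ 0.04 -0.02 -0.09] shift in new tool axes mm [86.3 -0.7  0.8] | current axes [86.3 -0.9  0.8]
R [[0.002, 1.0, 0.001], [0.0, 0.001, -1.0], [-1.0, 0.002, -0.0]]
```

View pics/z5.png

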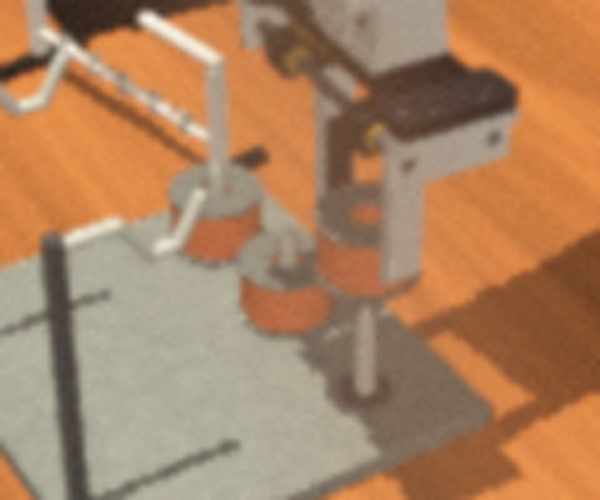

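Two spools are seated. The third is centred over spindle 3 (≈366 against 366), so I'll lower it.

>>> step_arm(commands=[0.03, 0, 0, 0, 0, 0, 0.04, 0.02, 0, 0, 0, 0, 0, 0.04, 0.015, 0, 0, 0, 0, 0, 0.04, 0.013, 0, 0, 0, 0, 0, 0.04, 0, 0, 0, 0, 0, 0, 0.04])

```text
clock: 27.28
eef_pos: [531.0, 101.6, 34.1]
eef_rot: [-1.464, 1.57, -3.035]
wrist_force: [0.4, 0.3, -2.3]
finger_gap: 59.3
```

>>> step_arm(commands=[0.005, 0, 0, 0, 0, 0, 0.04, 0, 0, 0, 0, 0, 0, 0.04, 0, 0, 0, 0, 0, 0, 0.04, 0, 0, 0, 0, 0, 0, 0.071, 0, 0, 0, 0, 0, 0, 0.071])

```text
clock: 27.9
eef_pos: [531.4, 101.5, 29.8]
eef_rot: [1.708, 1.57, 0.137]
wrist_force: [0.0, -0.6, -0.9]
finger_gap: 70.4
```

>>> step_arm(commands=[0, 0, 0, 0, 0, 0, 0.071, 0, 0, 0, 0, 0, 0, 0.071, -0.05, 0, 0, 0, 0, 0, 0.071, -0.06, 0, 0, 0, 0, 0, 0.06, -0.06, 0, 0, 0, 0, 0, 0.06])

```text
clock: 28.52
eef_pos: [530.9, 101.4, 201.4]
eef_rot: [-1.356, 1.571, -2.927]
wrist_force: [0.2, -0.5, 0.5]
finger_gap: 60.4
```

>>> step_arm(commands=[0, -0.03, 0.05, 0, 0, 0, 0.06, 0, -0.03, 0.05, 0, 0, 0, 0.06, 0, -0.03, 0.05, 0, 0, 0, 0.06, 0, -0.03, 0.05, 0, 0, 0, 0.06, 0, -0.02, 0.05, 0, 0, 0, 0.06])

```text
clock: 29.15
eef_pos: [389.9, -149.8, 199.8]
eef_rot: [1.137, 1.57, -0.434]
wrist_force: [1.6, 0.0, 0.9]
finger_gap: 59.8
```

Run:
```python
from h import *
a=manip.camera("top");b=manip.camera("scene")
O=outl("spool_a")
for k in (1,2,3): print("seated?",SP[k],fitcyl("",SP[k],30,40,15,O=O))
for n in ("top","scene"): print(n,[(round(d["score"],2),d["centre"]) for d in manip.find_in("grip_block",n)])
c=a[150:250,350:460];d=b[130:290,210:370]
cv2.imwrite("pics/z6.png",np.hstack([cv2.resize(c,(396,360),interpolation=2),cv2.resize(d,(360,360),interpolation=2)])[:,:,::-1])
```

```text
seated? (541.1, -68.2) {'top': (array([543.4, -70.7]), np.float64(0.96)), 'scene': (array([542.1, -69.5]), np.float64(0.66))}
seated? (535.8, 16.6) {'top': (array([537.4,  16. ]), np.float64(0.84)), 'scene': (array([539.7,  17. ]), np.float64(0.95))}
seated? (530.6, 101.4) {'top': (array([530.9,  99.4]), np.float64(0.94)), 'scene': None}
top [(0.86, [202.4, 390.1])]
scene [(0.72, [183.1, 274.9]), (0.28, [244.7, 279.1])]
```

View pics/z6.png

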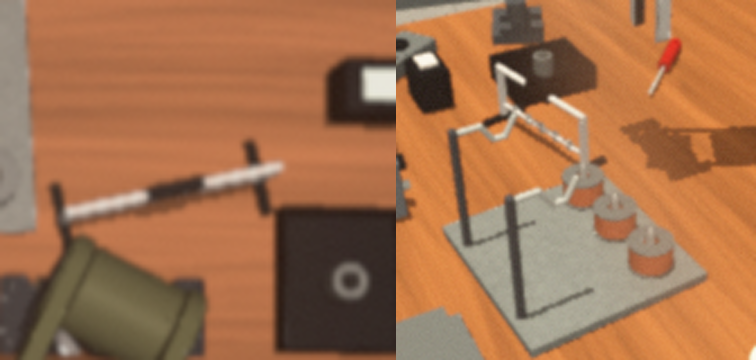

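Run:
```python
from h import *
L=unproj("top",(150+213/3.6,350+62/3.6),97);Rr=unproj("top",(150+168/3.6,350+283/3.6),97);B=unproj("top",(150+190/3.6,350+174/3.6),117)
print(L,Rr,np.linalg.norm(L-Rr),(L+Rr)/2,B)
s1=unproj("scene",(130+119/2.25,210+(586-396)/2.25),99);s2=unproj("scene",(130+67/2.25,210+(499-396)/2.25),99)
print(s1,s2,np.linalg.norm(s1-s2),(s1+s2)/2)
for d in (L-Rr,s1-s2): print("bar yaw",np.arctan2(d[1],d[0]))
a=manip.camera("top")
# bar brightness centreline
hsv=cv2.cvtColor(a,cv2.COLOR_RGB2HSV); m=((hsv[...,1]<60)&(hsv[...,2]>140))[190:216,364:432]
r,c=np.nonzero(m); P=np.array([unproj("top",(y+190,x+364),95)[:2] for y,x in zip(r,c)])
print(len(r),P.mean(0),P.min(0),P.max(0)); v=np.linalg.svd(P-P.mean(0))[2][0]; print(np.arctan2(*v[::-1]),np.ptp((P-P.mean(0))@v), (((P-P.mean(0))@v).max()+((P-P.mean(0))@v).min())/2*v+P.mean(0))
```

```text
[ 498.61151171 -141.3693957    97.        ] [ 547.99616705 -361.30699038   97.        ] 225.4138188752976 [ 523.30383938 -251.33819304   97.        ] [ 521.53141105 -249.49696934  117.        ]
[ 503.77338169 -133.58253278   99.        ] [ 554.59978758 -344.26693647   99.        ] 216.72849718668814 [ 529.18658463 -238.92473462   99.        ]
bar yaw 1.791672319307154
bar yaw 1.8075174815192137
127 [ 524.18866582 -248.13416193] [ 495.93889222 -355.96512865] [ 550.54809464 -144.30622136]
1.8055843439076098 217.70705740703198 [ 524.68909711 -250.22626964]
```

Run:
```python
from h import *
print("scene block",unproj("scene",(130+119/2.25,210+(496-396)/2.25),105))
print("pred block px in crop", [( (proj("scene",(523,-249,z))-[130,210])*2.25+[0,396]).round() for z in (101,117)])
to((523,-249,170),0.23)
```

```text
scene block [ 620.33398932 -186.49731672  105.        ]
pred block px in crop [array([ 87., 541.]), array([ 77., 541.])]
at [ 391.6 -147.6  199.4] t 29.5 q6 1.12 rot [ 7.69e+01 -1.00e-02  1.00e-02] shift in new tool axes mm [  29.4  128.7 -104.9] | current axes [ 29.4 131.3 101.6]
R [[-0.0, 1.0, 0.001], [0.0, 0.001, -1.0], [-1.0, -0.0, -0.0]]
```

>>> step_arm(commands=[0, 0.0438, 0.0338, 0, 0, 0, 0.06, 0, 0.0438, 0.0338, 0, 0, 0, 0.06, 0, 0.0438, 0.0338, 0, 0, 0, 0.06, 0, 0, 0, -10.3, 0, 0, 0.06, 0, 0, 0, -10.3, 0, 0, 0.06])

```text
clock: 30.12
eef_pos: [523.5, -248.8, 198.4]
eef_rot: [-2.484, 1.569, 2.596]
wrist_force: [-0.1, -0.5, 0.5]
finger_gap: 60.3
```

>>> step_arm(commands=[0, 0, 0, -10.3, 0, 0, 0.06, 0, 0, 0, -10.3, 0, 0, 0.06, 0, 0, 0, -10.3, 0, 0, 0.06, 0, 0, 0, -10.3, 0, 0, 0.06, 0, 0, 0, -10.3, 0, 0, 0.06])

```text
clock: 30.75
eef_pos: [523.3, -248.5, 199.2]
eef_rot: [2.804, 1.57, 2.5]
wrist_force: [0.1, 0.1, 0.2]
finger_gap: 60.3
```

>>> step_arm(commands=[0, 0, 0, -10.3, 0, 0, 0.06, 0, 0, 0, -10.3, 0, 0, 0.06, 0, 0, 0, -10.3, 0, 0, 0.06, 0, 0, 0, 0, 0, 0, 0.06, 0, 0, 0, 0, 0, 0, 0.06])

```text
clock: 31.38
eef_pos: [522.9, -249.3, 199.3]
eef_rot: [2.397, 1.571, 2.621]
wrist_force: [0.4, -0.2, 0.5]
finger_gap: 60.0
```

Run:
```python
from h import *
to((523,-249.5,82),0.23)
b=manip.camera("scene");a=manip.camera("top")
c=a[150:250,350:460];d=b[130:230,230:340]
cv2.imwrite("pics/z7.png",np.hstack([cv2.resize(c,(396,360),interpolation=2),cv2.resize(d,(396,360),interpolation=2)])[:,:,::-1])
```

```text
at [ 522.9 -249.3  199.3] t 31.375 q6 -0.73 rot [-0.35 -0.01 -0.01] shift in new tool axes mm [117.3  -0.3   0. ] | current axes [ 1.173e+02 -3.000e-01  1.000e-01]
R [[-0.0, -0.222, 0.975], [0.0, 0.975, 0.222], [-1.0, 0.0, -0.0]]
```

View pics/z7.png

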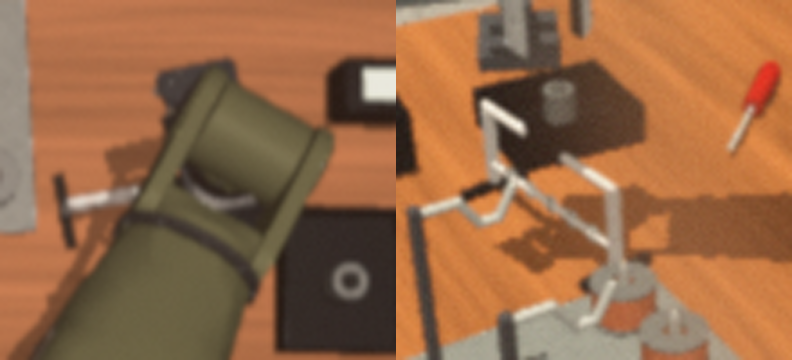

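>>> step_arm(commands=[0.05, 0, 0, 0, 0, 0, 0.06, 0.04, 0, 0, 0, 0, 0, 0.06, 0.027, 0, 0, 0, 0, 0, 0.06, 0, 0, 0, 0, 0, 0, 0.06, 0, 0, 0, 0, 0, 0, 0.06], squeeze=40)

```text
clock: 32.1
eef_pos: [523.2, -250.2, 83.8]
eef_rot: [-0.722, 1.569, -0.496]
wrist_force: [0.2, -0.2, 0.3]
finger_gap: 60.3
```

>>> step_arm(commands=[0, 0, 0, 0, 0, 0, 0.005, 0, 0, 0, 0, 0, 0, 0.005, 0, 0, 0, 0, 0, 0, 0.005, 0, 0, 0, 0, 0, 0, 0.005, 0, 0, 0, 0, 0, 0, 0.005])

```text
clock: 32.72
eef_pos: [522.7, -249.9, 82.6]
eef_rot: [0.219, 1.571, 0.446]
wrist_force: [-14.2, 3.0, 5.2]
finger_gap: 13.8
```

>>> step_arm(commands=[-0.04, 0, 0, 0, 0, 0, 0.005, -0.04, 0, 0, 0, 0, 0, 0.005, -0.033, 0, 0, 0, 0, 0, 0.005, 0, 0, 0, 0, 0, 0, 0.005, 0, 0, 0, 0, 0, 0, 0.005])

```text
clock: 33.35
eef_pos: [521.9, -249.6, 193.5]
eef_rot: [2.423, 1.568, 2.649]
wrist_force: [0.7, 0.4, -3.7]
finger_gap: 13.6
```

Run:
```python
from h import *
# pre-hang pose: station (-70,0), bar 207
c,s=np.cos(.0615),np.sin(.0615)
P=lambda x,y:(595.7+c*x-s*y,20.3+s*x+c*y)
print(P(-70,0),P(60,0))
to((*P(-70,0),195),0.0615)
b=manip.camera("scene");a=manip.camera("top")
d=b[80:240,200:360]; c=a[150:250,350:460]
cv2.imwrite("pics/z8.png",np.hstack([cv2.resize(c,(396,360),interpolation=2),cv2.resize(d,(400,360),interpolation=2)])[:,:,::-1])
```

```text
(np.float64(525.8323370311327), np.float64(15.99771325121445)) (np.float64(655.5865682590291), np.float64(23.987674356101902))
at [ 521.9 -249.6  193.5] t 33.35 q6 -0.74 rot [ 9.47 -0.12 -0.09] shift in new tool axes mm [ -1.5 264.9  20.2] | current axes [ -1.1 258.   63.5]
R [[-0.002, -0.225, 0.974], [0.001, 0.974, 0.225], [-1.0, 0.002, -0.002]]
```

View pics/z8.png

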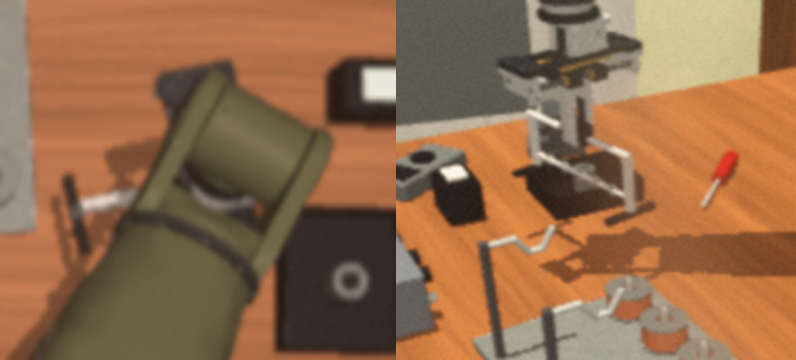

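>>> step_arm(commands=[-0.0015, 0, 0, 9.5, 0, 0, 0.005, 0, 0.0442, 0.0034, 0, 0, 0, 0.005, 0, 0.0442, 0.0034, 0, 0, 0, 0.005, 0, 0.0442, 0.0034, 0, 0, 0, 0.005, 0, 0.0442, 0.0034, 0, 0, 0, 0.005])

```text
clock: 34.08
eef_pos: [524.8, -71.2, 195.7]
eef_rot: [2.878, 1.569, 2.939]
wrist_force: [0.9, 0.1, -3.2]
finger_gap: 13.9
```

>>> step_arm(commands=[0, 0.0442, 0.0034, 0, 0, 0, 0.005, 0, 0.0442, 0.0034, 0, 0, 0, 0.005, 0, 0, 0, 0, 0, 0, 0.005, 0, 0, 0, 0, 0, 0, 0.005, 0, 0, 0, 0, 0, 0, 0.005])

```text
clock: 34.7
eef_pos: [526.7, 15.0, 196.6]
eef_rot: [-3.07, 1.57, -3.011]
wrist_force: [-0.1, -0.1, -2.6]
finger_gap: 13.8
```

Run:
```python
from h import *
c,s=np.cos(.0615),np.sin(.0615)
P=lambda x,y:(595.7+c*x-s*y,20.3+s*x+c*y)
to((*P(60,0),195),0.0615)
b=manip.camera("scene");a=manip.camera("top")
d=b[120:280,210:370]; cc=a[140:240,275:375]
cv2.imwrite("pics/z9.png",np.hstack([cv2.resize(cc,(400,400),interpolation=2),cv2.resize(d,(400,400),interpolation=2)])[:,:,::-1])
for y in (105,-105):
  for z in (112,207):
    q=P(-70,y);k=proj("scene",(*q,z)); print(y,z,"scene crop",((k[1]-210)*2.5+400).round(),((k[0]-120)*2.5).round(), "top crop",((proj("top",(*q,z))-[140,275])*4).round()[::-1])
```

```text
at [526.7  15.  196.6] t 34.7 q6 -0.1 rot [-0.1  -0.04  0.  ] shift in new tool axes mm [  1.6   1.  129.2] | current axes [  1.5   1.2 129.2]
R [[-0.001, -0.06, 0.998], [-0.0, 0.998, 0.06], [-1.0, -0.0, -0.001]]
105 112 scene crop 701.0 257.0 top crop [ 75. 246.]
105 207 scene crop 703.0 183.0 top crop [ 69. 233.]
-105 112 scene crop 606.0 170.0 top crop [312. 236.]
-105 207 scene crop 603.0 102.0 top crop [319. 223.]
```

View pics/z9.png

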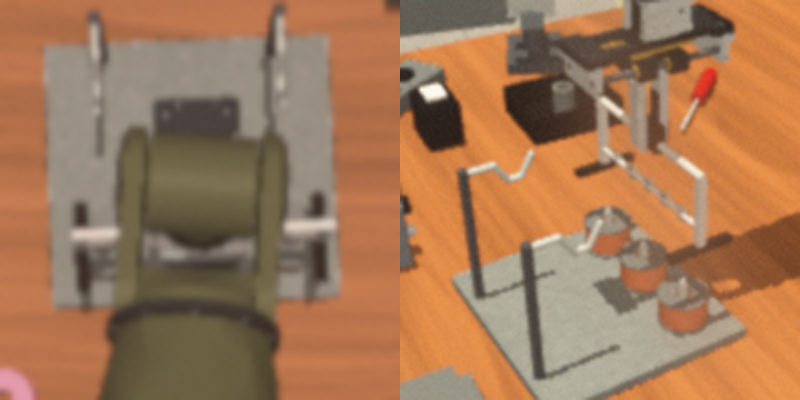

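>>> step_arm(commands=[0, 0.004, 0.025, 0, 0, 0, 0.005, 0, 0, 0.035, 0, 0, 0, 0.005, 0, 0, 0.035, 0, 0, 0, 0.005, 0, 0, 0.034, 0, 0, 0, 0.005, 0, 0, 0, 0, 0, 0, 0.005])

```text
clock: 35.42
eef_pos: [656.3, 27.2, 195.6]
eef_rot: [3.081, 1.57, 3.142]
wrist_force: [-0.2, -0.0, -2.9]
finger_gap: 13.7
```

>>> step_arm(commands=[0, 0, 0, 0, 0, 0, 0.005, 0, 0, 0, 0, 0, 0, 0.005])

```text
clock: 35.67
eef_pos: [654.8, 27.6, 197.3]
eef_rot: [-0.154, 1.571, -0.094]
wrist_force: [0.0, -0.4, -2.6]
finger_gap: 13.9
```

Run:
```python
from h import *
c,s=np.cos(.0615),np.sin(.0615)
P=lambda x,y:(595.7+c*x-s*y,20.3+s*x+c*y)
to((*P(60,0),158),0.0615)
b=manip.camera("scene");a=manip.camera("top")
d=b[150:270,220:340]; cc=a[140:240,275:375]
cv2.imwrite("pics/z10.png",np.hstack([cv2.resize(cc,(400,400),interpolation=2),cv2.resize(d,(400,400),interpolation=2)])[:,:,::-1])
```

```text
at [654.8  27.6 197.3] t 35.675 q6 -0.07 rot [-0.04  0.01  0.  ] shift in new tool axes mm [39.3 -3.7  0.6] | current axes [39.3 -3.7  0.6]
R [[0.0, -0.061, 0.998], [-0.0, 0.998, 0.061], [-1.0, -0.0, 0.0]]
```

View pics/z10.png

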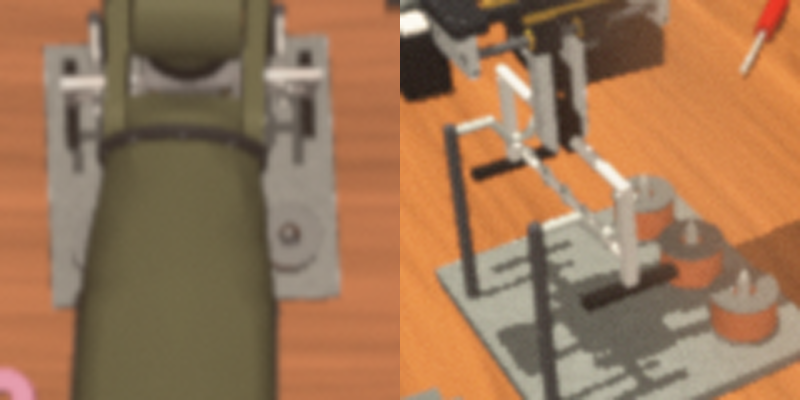

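>>> step_arm(commands=[0.012, 0.003, 0, 0, 0, 0, 0.005, 0.012, 0, 0, 0, 0, 0, 0.005, 0.008, 0, 0, 0, 0, 0, 0.005, 0, 0, 0, 0, 0, 0, 0.005, 0, 0, 0, 0, 0, 0, 0.005])

```text
clock: 36.4
eef_pos: [655.2, 30.8, 165.3]
eef_rot: [0.004, 1.57, 0.065]
wrist_force: [-0.5, 0.1, -3.8]
finger_gap: 13.6
```

>>> step_arm(commands=[0.003, 0, 0, 0, 0, 0, 0.005, 0, 0, 0, 0, 0, 0, 0.005, 0.003, 0, 0, 0, 0, 0, 0.005, 0, 0, 0, 0, 0, 0, 0.005, 0, 0, 0, 0, 0, 0, 0.005])

```text
clock: 37.02
eef_pos: [655.1, 30.8, 159.0]
eef_rot: [2.604, 1.571, 2.665]
wrist_force: [0.3, 0.0, -2.0]
finger_gap: 13.6
```

>>> step_arm(commands=[0.0015, 0, 0, 0, 0, 0, 0.005, 0, 0, 0, 0, 0, 0, 0.005, 0, 0, 0, 0, 0, 0, 0.005])

```text
clock: 37.4
eef_pos: [655.1, 30.8, 157.5]
eef_rot: [-0.431, 1.571, -0.37]
wrist_force: [0.3, -1.0, -2.7]
finger_gap: 13.8
```

>>> step_arm(commands=[0.001, 0, 0, 0, 0, 0, 0.005, 0, 0, 0, 0, 0, 0, 0.005, 0, 0, 0, 0, 0, 0, 0.005])

```text
clock: 37.78
eef_pos: [655.1, 30.8, 156.4]
eef_rot: [-2.561, 1.571, -2.499]
wrist_force: [0.3, 0.9, -2.0]
finger_gap: 13.9
```

>>> step_arm(commands=[0.001, 0, 0, 0, 0, 0, 0.005, 0, 0, 0, 0, 0, 0, 0.005, 0, 0, 0, 0, 0, 0, 0.005])

```text
clock: 38.15
eef_pos: [655.2, 30.9, 155.8]
eef_rot: [-0.168, 1.57, -0.107]
wrist_force: [-0.5, 0.7, 2.6]
finger_gap: 13.6
```

>>> step_arm(commands=[0.001, 0, 0, 0, 0, 0, 0.005, 0, 0, 0, 0, 0, 0, 0.005, 0, 0, 0, 0, 0, 0, 0.005])

```text
clock: 38.52
eef_pos: [655.3, 31.0, 154.9]
eef_rot: [0.107, 1.57, 0.168]
wrist_force: [-0.1, 1.1, 4.8]
finger_gap: 13.5
```

Run:
```python
from h import *
st=manip.read_state();print(st["wrist_force"],st["moment"],st["eef_pos"])
b=manip.camera("scene");a=manip.camera("top")
d=b[160:260,225:325]; cc=a[140:240,275:375]
cv2.imwrite("pics/z11.png",np.hstack([cv2.resize(cc,(300,400),interpolation=2),cv2.resize(d,(500,400),interpolation=2)])[:,:,::-1])
```

```text
[-0.06664513  1.12451994  4.84501435] [-0.06854811 -0.0170625  -0.03596949] [655.30491592  31.02825608 154.86734676]
```

View pics/z11.png

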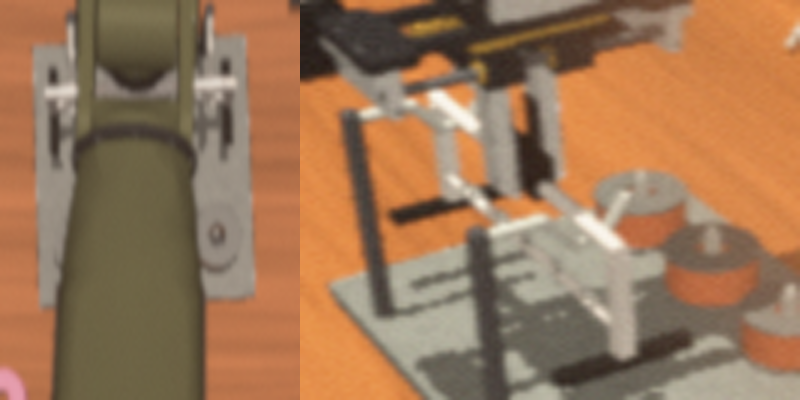

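>>> step_arm(commands=[0, 0, 0, 0, 0, 0, 0.005, 0, 0, 0, 0, 0, 0, 0.005, 0, 0, 0, 0, 0, 0, 0.025, 0, 0, 0, 0, 0, 0, 0.05, 0, 0, 0, 0, 0, 0, 0.05])

```text
clock: 39.25
eef_pos: [655.0, 30.8, 154.1]
eef_rot: [3.003, 1.57, 3.064]
wrist_force: [0.1, 0.4, 0.3]
finger_gap: 40.2
```

>>> step_arm(commands=[-0.03, 0, 0, 0, 0, 0, 0.05, -0.04, 0, 0, 0, 0, 0, 0.05, -0.05, 0, 0, 0, 0, 0, 0.05, -0.03, 0, -0.05, 0, 0, 0, 0.05, 0, 0, -0.05, 0, 0, 0, 0.05])

```text
clock: 39.88
eef_pos: [554.6, 24.6, 306.3]
eef_rot: [-0.086, 1.567, -0.025]
wrist_force: [0.8, -0.3, -0.2]
finger_gap: 49.7
```

>>> step_arm(commands=[0, -0.05, -0.04, 0, 0, 0, 0.05, 0, -0.05, -0.04, 0, 0, 0, 0.05, 0, -0.05, -0.03, 0, 0, 0, 0.05, 0, -0.05, 0, 0, 0, 0, 0.05, 0, -0.05, 0, 0, 0, 0, 0.05])

```text
clock: 40.5
eef_pos: [462.1, -230.7, 304.9]
eef_rot: [-0.511, 1.57, -0.451]
wrist_force: [0.8, 0.4, 0.5]
finger_gap: 49.9
```

>>> step_arm(commands=[0, 0, 0, 0, 0, 0, 0.05, 0, 0, 0, 0, 0, 0, 0.05, 0, 0, 0, 0, 0, 0, 0.05, 0, 0, 0, 0, 0, 0, 0.05, 0, 0, 0, 0, 0, 0, 0.05])

```text
clock: 41.12
eef_pos: [462.6, -228.5, 304.6]
eef_rot: [-0.552, 1.57, -0.49]
wrist_force: [-0.2, 0.0, 0.1]
finger_gap: 50.0
```

Run:
```python
from h import *
print(manip.read_state()["eef_pos"])
b=manip.camera("scene");a=manip.camera("top")
O=outl("spool_a")
for k in (1,2,3): print(SP[k],fitcyl("",SP[k],30,40,15,O=O))
d=b[140:260,225:345]; cc=a[135:245,280:480]
cv2.imwrite("pics/z12.png",np.hstack([cv2.resize(cc,(400,220),interpolation=2),np.zeros((220,2,3),np.uint8)])[:,:,::-1]) if 0 else None
A=np.zeros((400,800,3),np.uint8);A[:220,:400]=cv2.resize(cc,(400,220),interpolation=2);A[:,400:]=cv2.resize(d,(400,400),interpolation=2)
cv2.imwrite("pics/z12.png",A[:,:,::-1])
```

```text
[ 462.58781021 -228.51205513  304.6142995 ]
(541.1, -68.2) {'top': (array([542.8, -71.4]), np.float64(0.91)), 'scene': (array([539.3, -70.4]), np.float64(0.6))}
(535.8, 16.6) {'top': (array([538.4,  15.2]), np.float64(1.03)), 'scene': (array([538.7,  15.5]), np.float64(0.85))}
(530.6, 101.4) {'top': (array([531.8,  98.5]), np.float64(0.86)), 'scene': (array([532.8, 104.2]), np.float64(0.85))}
```

View pics/z12.png

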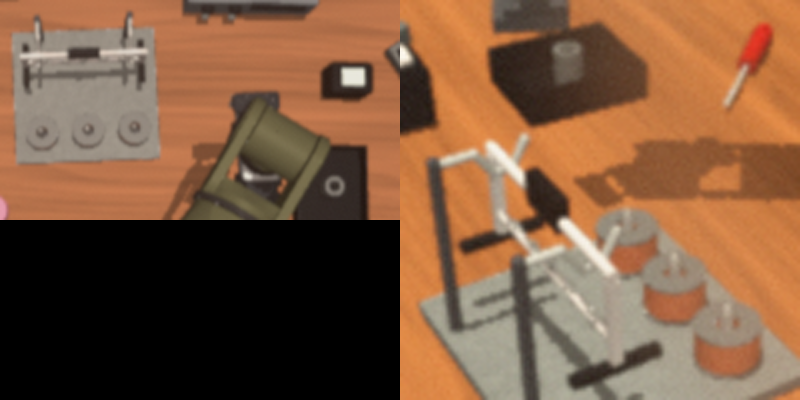

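The frame hangs level in both hooks (bar from ≈(490,150) to (610,272)). All three spools are seated and the core stands in the tray. Handing in.

```bash
python3 -c "
from cell import manip
print(manip.sign_off())"
```

```text
the job is handed in; nothing more can be done
None
```

The job is finished and handed in at about 41 s on the robot's clock; the hand-in gives no verdict.

- **Core:** the one bare core is off its spindle and standing in the black scrap tray.
- **Spools:** all three full spools are down on a spindle each. Most final camera fits put their axes within 3.5 mm of the spindles. Seating height was judged from the pictures and from how low the gripper went.
- **Frame:** it hangs by its top bar on both hooks. I lowered it until the wrist force swung by about 7 N with almost no tipping moment, which means both ends were carrying load, and held it there before letting go. The last picture shows it seated at both ends.
- **Bystanders:** the gripper took hold of none of them, nor of the look-alike spools. I did not measure their positions again at the end.

**Checks that disagreed:**
- The two cameras differ by up to about 6 mm on one spool (spindle 3), with the fitted spindle position in between.
- The top camera suggested the frame sat a few millimetres towards -y, so I shifted it +y in two steps. By the gripper's position it hangs about 7 mm towards +y, by the top camera about centred. Both are inside the ±22 mm allowed.

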